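# Draw the packing rod out of the column and rack it

### The job

Draw the long steel rod out of the mouth of the horizontal column, shifting your grip back along it as often as the short gap between mouth and guide fork requires. Then lay it in the one empty rest of the rod rack, down in both V notches and about centred lengthwise. Leave the two stored rods and the bottle, the jar and the beakers where they are.

Things in the scene. Friction and masses are not known exactly. Their poses are not given: they have to be found in the camera images.
- rod: the rod to draw: plain steel, round, 200 mm long, 12 mm diameter, chamfered ends, 80 to 150 g. Origin at its middle on its axis; x along it, both ends alike. It lies loose in the column's bore (15 mm, dry, no catch; light sliding friction), 55 to 70 mm standing out of the mouth, its axis 1.5 mm below the bore's. Drawn clear of the mouth it needs holding; before that it lies stably when let go.
- stand: fixed column stand: grey base plate 12 mm thick, 72 mm wide (x = -145 to +120 mm), carrying the steel column (outer diameter 38 mm, collars 45 mm, bore 150 mm deep and closed at the far end) and the guide fork. Origin on the bench under the column's mouth; x is the draw direction, from mouth to fork; z up. Between mouth and fork nothing stands above the base plate but the rod.
- mouth (a point): centre of the column's open mouth, on the bore axis, 96 mm above the bench; axes as the stand's (x = draw direction)
- fork (a point): middle of the guide fork's slot, on the bore axis, 105 mm beyond the mouth; axes as the stand's. The fork is an upright aluminium plate 12 mm thick (along x), 50 mm wide, with a slot 20 mm wide and open at the top: the rod can slide through and be lifted straight up and out, but no gripper finger fits. Slot floor 8.7 mm below the bore axis, cheeks up to 26 mm above it.
- rack: the fixed rod rack: a flat plate 190 x 146 x 10 mm on the bench with three parallel V rests 50 mm apart, the empty one at any of the three places. Origin under its centre, x along the rests and stored rods, z up.
- rest_free_axis (a point): the empty rest: the point where the rod's middle belongs, 62 mm above the bench; x along the rest, z up. A rest is an aluminium strip 6 mm high with two white V blocks (90 degree notches, 14 mm thick along x) at x = -75 and +75 mm; a block is 34 mm wide over its wings, whose tips stand 4 mm above the rod's axis. Nothing else stands between the blocks.
- stored_a: a stored rod, same as the other (200 x 12 mm), loose in another rest of the rack, up to 12 mm off centre lengthwise; leave it. Origin at its middle, x along it.
- stored_b: a second stored rod, as the first, in the remaining rest; leave it. Origin at its middle, x along it.
- amber_bottle: brown bottle, 60 mm diameter, 122 mm high, loose bystander behind the column or behind the gap, on the side away from the robot. Origin under its centre.
- jar: white reagent jar, 64 mm diameter, 113 mm high, loose bystander behind the column or behind the gap, on the side away from the robot. Origin under its centre.
- small_beaker: smaller clear beaker, 46 mm diameter, 56 mm high, loose bystander behind the column (the side away from the robot), between bottle and jar. Origin under its centre.
- big_beaker: larger clear beaker, 56 mm diameter, 68 mm high, loose bystander to the left of the rack. Origin under its centre.

How it is judged:
By the outcome, as a careful person would: the job done as asked, in the order asked, and still so for the second after the job is handed in, with the robot touching nothing.
It also fails if it takes over 56 s, if anything falls off the work surface, if the arm or the gripper's body presses on something with over 40 N, if the wrist force passes 120 N, or if a joint passes its speed limit or range.

### The arm

A 6-joint arm with a two-finger parallel gripper is mounted at the origin on the work surface; the furniture and walls round the work are solid. World frame = base frame: x ahead of the robot, y to its left, z up, the work surface at z = 0. Lengths are in mm, angles in rad, forces in N, time in s.
With the tool pointing down it reaches from about 275 to 1000 mm from the base axis. Payload 8.4 kg.
Tool frame: the origin (TCP) lies at the very end of the fingers, on their centre line; the grasp point (between the pads) lies 19 mm behind it; z points along the fingers, y is the line along which they close (so a half turn about z gives the same grasp; the last joint's range is limited). The gripper opens to 85 mm and grips with 20 to 120 N. Pads are 22 mm wide; open, the fingers measure 114 mm over their backs; the gripper's body (76 mm by 85 mm) begins 54 mm behind the grasp point. The pads swing forward as they close: fully open they stand 13 mm farther back than shut.
Start: joints at [-1.309, 0.353, 1.633, -0, 1.155, -0.002], TCP at [162.968, -603.381, 198.881] pointing down, gripper open.
Joint ranges: [-2.63, 2.63], [-0.92, 2.1], [0.06, 2.66], [-1.3, 4.44], [0, 2.69], [-3.02, 3.02]. Speed limits (rad/s): [2.22, 2.22, 2.79, 3.14, 3.14, 3.14].

### API

Orientations are given as a 3x3 rotation matrix whose columns are the frame's x, y, z axes.
In Python, from rig import robot gives the robot as it stands.
- The arm moves only by the tool move_arm, never from a script. Its argument "plan" is a list of rows, each an object of numbers: "x", "y", "z": the shift along the world's x, y, z in mm; "ax", "ay", "az": the turn, a rotation vector about the world's x, y, z in rad. A call has 1 to 10 rows; each row is the pose to reach, as a shift and turn from the pose commanded when the call began; what a row does not reach only later rows make up. A row lasts 1/8 s, in which the tool goes at most 62.5 mm and 10.7 degrees, less where a joint would pass 70% of its speed; a pose out of reach is approached as far as the arm can. A call with a gripper value outside its range is refused whole. "hand" is the opening, from 0 (shut) to 1 (fully open), set as the call begins (left out, the last holds). The fingers move at their own pace and stop on an object; "squeeze" is the grip in N (left out, the last holds). Time passes only in rows, so rows that repeat a pose let the fingers close. It gives the time, the measured TCP pose, the force, the opening and the grip force at its end, in the units of the state.
- robot.observe(): the state, without advancing time (a new reading comes with each control period).
- robot.camera(name): name is "scene" or "top" or "wrist"; returns a dict with "color" (400x640x3 uint8, blue, green, red), "camera_matrix" (3x3 intrinsics, pixels), "world_from_camera" (4x4, takes a point from camera to world coordinates); the wrist camera has in their place "mount" (4x4, takes a point from camera to tool coordinates, whose origin is the TCP and whose axes are the flange's). Camera axes: x right, y down, z forward; pixel columns grow to the right and rows downward; lengths in mm; the calibration is good to about 2 mm. A picture is of the moment at which its call begins: read the wrist's pose just before it. There is no depth.
- robot.job_done(): hands the job in; it is judged then, once.
Trained networks look in a picture, given as the dict that the camera call returned (one of the last four; its "shot" number tells which), for a name from the list of things; names that differ only in an ending like _2 or _b are one class to them, and where a whole thing is asked for, a point or a joint stands for the part that bears it (a point fixed in the world has none). Each returns a list of dicts, best first, with "p" (0 to 1); they miss things now and then, are a little off and sometimes report something else, mostly with a low value. They report only what shows in the picture. A call takes as long as a camera call.
- robot.masks_of(picture, target): "pixels" (400x640 bool, what is visible of it) and "centre" ([column, row] in pixels, amid what is visible of it).
The state is a dict: "t": time; "joints": joint angles; "qvel": joint speeds; "tau": joint torques, N m; "tool_pos": TCP position; "tcp_rot": TCP orientation; "wrist_force": force on the tool from outside, world axes, zero at the start; "torque": the same for the moment, N m; "opening": finger opening in mm; "finger_force": force on a finger pad.
Only numpy, scipy, OpenCV 4.12 (cv2) and the standard library are available. Lean on these libraries where they do the work, as an engineer would, in place of code of your own. Each camera call takes 0.05 s, during which the arm holds its last target. There are 200 camera calls.

## Working session

There is one attempt and no reset: what is moved stays moved. The work goes in short steps, Python scripts to look and compute and a tool call to move; the robot and the scene stay as the last step left them, time stands still between calls to the robot, and variables do not carry over. Pictures are saved under pics/ and viewed, at most 10 in all, crops included, and the job is handed in when it is done.

Besides the shell and the picture viewer there is one more tool, called after ">>>" in YAML: its name, and indented under it one key for each argument. move_arm: Moves the arm, as the interface text tells. Its arguments: {"type":"object","properties":{"plan":{"type":"array"},"hand":{"type":"number"},"squeeze":{"type":"number"}},"required":["plan"]}

```bash
mkdir -p pics; cat > h.py <<'E'
import numpy as np,cv2
from rig import robot
np.set_printoptions(precision=3,suppress=True)
def ray(c,px,T=None):
    T=np.array(c["world_from_camera"]) if T is None else T
    d=np.linalg.inv(c["camera_matrix"])@np.array([px[0],px[1],1.0])
    return T[:3,3],T[:3,:3]@d
def atz(c,px,z,T=None):
    o,d=ray(c,px,T); return o+d*(z-o[2])/d[2]
def proj(c,p,T=None):
    T=np.array(c["world_from_camera"]) if T is None else T
    q=np.linalg.inv(T)@np.append(p,1); u=c["camera_matrix"]@q[:3]; return u[:2]/u[2]
def wristT(c,s):
    T=np.eye(4);T[:3,:3]=s["tcp_rot"];T[:3,3]=s["tool_pos"];return T@np.array(c["mount"])
E
python3 - <<'E'
from h import *
s=robot.observe();print(s["t"],s["tool_pos"],np.array(s["tcp_rot"]))
for n in("top","scene"):
    c=robot.camera(n);cv2.imwrite(f"pics/{n}1.png",c["color"])
    print(n,np.array(c["world_from_camera"]),c["camera_matrix"][0])
    for t in("rod","stand","rack","amber_bottle","jar","small_beaker","big_beaker"):
        for m in robot.masks_of(c,t)[:4]:
            ys,xs=np.nonzero(m["pixels"]);r=cv2.minAreaRect(np.c_[xs,ys].astype(np.float32))
            print(t,round(m["p"],2),np.array(m["centre"]),r,len(xs))
print(robot.observe()["t"])
E
```

```text
0.0 [ 162.831 -602.853  198.161] [[ 0.965  0.261 -0.   ]
 [ 0.261 -0.965  0.001]
 [ 0.    -0.001 -1.   ]]
top [[   0.011   -0.995    0.097  406.17 ]
 [  -0.999   -0.014   -0.029  200.823]
 [   0.03    -0.097   -0.995 1264.641]
 [   0.       0.       0.       1.   ]] [474.391   0.    317.897]
stand 0.57 [372.1 238.3] ((374.8141784667969, 236.66383361816406), (119.5378646850586, 27.789352416992188), 8.365885734558105) 2941
rack 0.71 [262.7 212.7] ((259.3646545410156, 212.9281768798828), (55.978050231933594, 71.8673095703125), 15.422160148620605) 2192
amber_bottle 0.59 [409.2 200.8] ((409.5, 201.0), (24.0, 29.0), 90.0) 586
jar 0.8 [349.8 193.5] ((349.5000305175781, 193.00001525878906), (24.748737335205078, 28.991378784179688), 45.0) 599
small_beaker 0.76 [376.3 195.2] ((376.5000305175781, 197.50001525878906), (15.55634880065918, 18.384777069091797), 45.0) 251
big_beaker 0.6 [214.9 185.2] ((214.5, 187.5), (23.0, 25.0), 90.0) 483
scene [[  -0.53    -0.618    0.581 -158.68 ]
 [  -0.848    0.374   -0.377  617.341]
 [   0.016   -0.692   -0.722  931.29 ]
 [   0.       0.       0.       1.   ]
[... 346 characters left out ...]
.71621704101562), (20.2210750579834, 35.67457962036133), 9.462322235107422) 581
amber_bottle 0.47 [299.2 228.9] ((299.7384948730469, 230.5923309326172), (56.6348876953125, 5.103240966796875), 70.55996704101562) 237
small_beaker 0.78 [363.8 190.6] ((364.0, 191.5), (19.0, 12.0), 90.0) 205
small_beaker 0.54 [384.4 215.5] ((381.0100402832031, 210.81056213378906), (42.93891143798828, 104.06891632080078), 75.154541015625) 2935
big_beaker 0.64 [234.5 240.6] ((234.58416748046875, 241.34158325195312), (29.055086135864258, 20.39826202392578), 84.2894058227539) 516
big_beaker 0.56 [266.1 251.6] ((265.7086181640625, 246.17916870117188), (60.40372085571289, 11.648162841796875), 75.65067291259766) 509
0.8
```

```bash
python3 - <<'E'
import cv2,numpy as np
a=cv2.imread("pics/top1.png")[150:290,190:450];b=cv2.imread("pics/scene1.png")[140:300,210:470]
cv2.imwrite("pics/c1.png",np.vstack([cv2.resize(a,None,fx=2.3*1.0,fy=2.3*1.0,interpolation=2),cv2.resize(b,None,fx=1.7,fy=1.7,interpolation=2)][:1]))
E
```

```text
(no output)
```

View pics/c1.png

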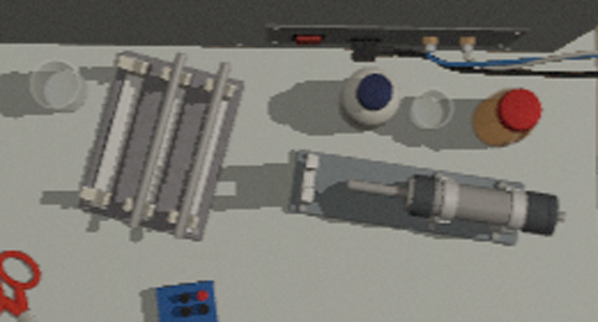

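The free rest is the left-most, with V blocks at crop (130,65) and (95,195). The fork is at about (310,178), the mouth at (410,193), and the rod lies between them.

```bash
python3 - <<'E'
from h import *
c=robot.camera("top")
P=lambda x,y:(190+x/2.3,150+y/2.3)
for n,q,z in [("mouth",(410,193),95),("fork",(310,178),110),("rodtip",(350,186),95),("V1",(130,65),62),("V2",(95,195),62),("jar",(370,92),113),("bottle",(518,110),122),("bbk",(58,85),68),("coltail",(560,215),95)]:
    print(n,atz(c,P(*q),z))
s=robot.observe();w=robot.camera("wrist");print(np.array(w["mount"]),w["camera_matrix"])
E
```

```text
mouth [441.79   42.009  95.   ]
fork [455.938 150.282 110.   ]
rodtip [448.529 106.602  95.   ]
V1 [580.739 349.008  62.   ]
V2 [436.557 383.507  62.   ]
jar [548.175  87.287 113.   ]
bottle [530.127 -69.158 122.   ]
bbk [556.493 426.475  68.   ]
coltail [ 420.059 -119.984   95.   ]
[[  -0.001   -0.963   -0.269   68.546]
 [   1.      -0.      -0.001    0.78 ]
 [   0.      -0.269    0.963 -174.619]
 [   0.       0.       0.       1.   ]] [[360.705   0.    320.204]
 [  0.    360.705 197.805]
 [  0.      0.      1.   ]]
```

>>> move_arm:
  plan:
    - {"x": 20, "y": 50, "z": 5, "az": 0.08}
    - {"x": 41, "y": 100, "z": 10, "az": 0.17}
    - {"x": 61, "y": 150, "z": 15, "az": 0.25}
    - {"x": 82, "y": 200, "z": 20, "az": 0.33}
    - {"x": 102, "y": 251, "z": 25, "az": 0.42}
    - {"x": 122, "y": 301, "z": 30, "az": 0.5}
    - {"x": 143, "y": 351, "z": 30, "az": 0.58}
    - {"x": 163, "y": 402, "z": 30, "az": 0.67}
    - {"x": 184, "y": 452, "z": 30, "az": 0.75}
    - {"x": 204, "y": 502, "z": 30, "az": 0.84}
  hand: 0.5

```text
invalid input
```

>>> move_arm:
  plan:
    - {"x": 20, "y": 50, "az": 0.08}
    - {"x": 41, "y": 100, "az": 0.17}
    - {"x": 61, "y": 150, "az": 0.25}
    - {"x": 82, "y": 200, "az": 0.33}
    - {"x": 82, "y": 200, "az": 0.33}
    - {"x": 82, "y": 200, "az": 0.33}
    - {"x": 82, "y": 200, "az": 0.33}

```text
invalid input
```

```bash
cat > look.py <<'E'
from h import *;import sys
s=robot.observe();w=robot.camera("wrist");T=wristT(w,s)
print(s["t"],s["tool_pos"],np.array(s["tcp_rot"]),s["joints"],s["opening"],s["wrist_force"])
im=w["color"]
np.savez("w_%s.npz"%sys.argv[1],im=im,K=w["camera_matrix"],T=T)
for t in sys.argv[2:]:
    for m in robot.masks_of(w,t)[:3]:
        ys,xs=np.nonzero(m["pixels"]);print(t,m["p"],m["centre"],cv2.minAreaRect(np.c_[xs,ys].astype(np.float32)),len(xs))
cv2.imwrite("pics/w_%s.png"%sys.argv[1],im)
E
python3 look.py 1 rod stand
```

```text
0.9 [ 162.972 -603.39   198.909] [[ 0.965  0.261  0.   ]
 [ 0.261 -0.965 -0.   ]
 [ 0.     0.    -1.   ]] [-1.309  0.353  1.633  0.     1.155 -0.002] 85.42277403152346 [-0.27  -0.178 -0.353]
```

View pics/w_1.png

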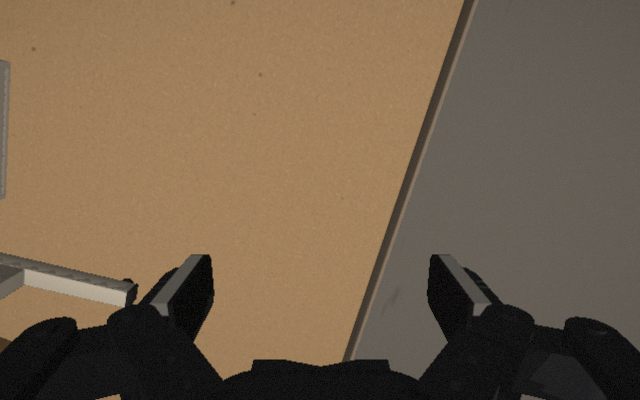

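The moves were refused, so the picture only shows the start area, with the fingers at the bottom near (190,290) and (450,290). I'll give all six keys in each row.

>>> move_arm:
  plan:
    - {"x": 20, "y": 50, "z": 5, "ax": 0, "ay": 0, "az": 0.08}
    - {"x": 41, "y": 100, "z": 10, "ax": 0, "ay": 0, "az": 0.17}
    - {"x": 61, "y": 150, "z": 15, "ax": 0, "ay": 0, "az": 0.25}
    - {"x": 82, "y": 200, "z": 20, "ax": 0, "ay": 0, "az": 0.33}
    - {"x": 102, "y": 251, "z": 25, "ax": 0, "ay": 0, "az": 0.42}
    - {"x": 122, "y": 301, "z": 30, "ax": 0, "ay": 0, "az": 0.5}
    - {"x": 143, "y": 351, "z": 30, "ax": 0, "ay": 0, "az": 0.58}
    - {"x": 163, "y": 402, "z": 30, "ax": 0, "ay": 0, "az": 0.67}
    - {"x": 184, "y": 452, "z": 30, "ax": 0, "ay": 0, "az": 0.75}
    - {"x": 204, "y": 502, "z": 30, "ax": 0, "ay": 0, "az": 0.84}
  hand: 0.5
  squeeze: 60

```text
t: 2.3
tool_pos: [367.6, -99.8, 229.3]
tcp_rot: [[0.448, 0.894, 0.001], [0.894, -0.448, -0.0], [0.0, 0.001, -1.0]]
wrist_force: [1.0, -0.1, -0.2]
opening: 42.5
finger_force: 0.0
```

>>> move_arm:
  plan:
    - {"x": 20, "y": 50, "z": 0, "ax": 0, "ay": 0, "az": 0.08}
    - {"x": 41, "y": 100, "z": 0, "ax": 0, "ay": 0, "az": 0.17}
    - {"x": 61, "y": 150, "z": -10, "ax": 0, "ay": 0, "az": 0.25}
    - {"x": 82, "y": 185, "z": -20, "ax": 0, "ay": 0, "az": 0.33}
    - {"x": 82, "y": 185, "z": -20, "ax": 0, "ay": 0, "az": 0.33}
    - {"x": 82, "y": 185, "z": -20, "ax": 0, "ay": 0, "az": 0.33}

```text
t: 3.05
tool_pos: [448.5, 83.3, 208.8]
tcp_rot: [[0.137, 0.991, -0.001], [0.991, -0.137, -0.0], [-0.001, -0.001, -1.0]]
wrist_force: [0.6, 0.7, -0.1]
opening: 43.0
finger_force: 0.0
```

```bash
python3 look.py 2 rod stand fork mouth
```

```text
3.05 [448.453  83.311 208.797] [[ 0.137  0.991 -0.001]
 [ 0.991 -0.137 -0.   ]
 [-0.001 -0.001 -1.   ]] [ 0.181  0.075  1.967 -0.     1.1    0.318] 42.962090578270534 [ 0.628  0.743 -0.095]
rod 0.73 [320.9, 185.7] ((320.5, 188.5), (79.0, 15.0), 90.0) 1156
stand 0.83 [328.9, 214.8] ((320.0, 222.5), (285.0, 72.0), 90.0) 16992
fork 0.74 [327.5, 217.2] ((320.0, 223.0), (286.0, 72.0), 90.0) 17041
mouth 0.89 [327.8, 213.4] ((319.5, 223.0), (286.0, 73.0), 90.0) 17259
```

View pics/w_2.png

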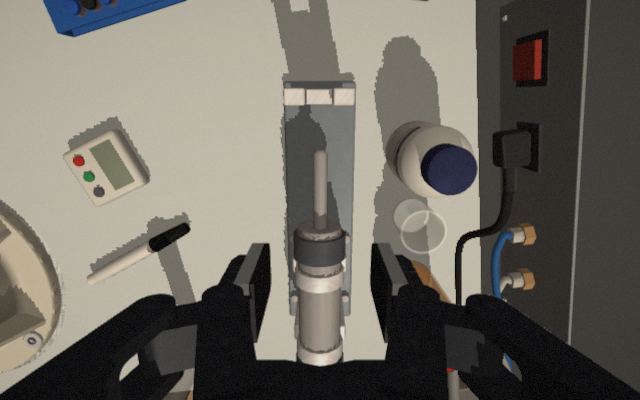

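The rod runs vertically near column 320, from the tip at row 151 to the mouth at about row 222. The fork is at row 96, and the jar at (430,160) is clear of the finger path.

```bash
python3 - <<'E'
from h import *
d=np.load("w_2.npz");w={"camera_matrix":d["K"]};T=d["T"];im=d["im"]
for r in (160,185,205): print(r,im[r,306:336].mean(1).astype(int))
print(im[205:250,320].mean(1).astype(int))
for n,px,z in [("tip",(320,151),94.5),("r165",(320.2,165),100.5),("r205",(320.2,205),100.5),("mouthtop",(320,222),115),("mouth",(320,232),95),("forktop front L",(309,104),122),("R",(333,104),122),("fork mid",(320,97),122)]:
    print(n,atz(w,px,z,T))
E
```

```text
160 [ 70  72  70  75  73  69  70  71  90 102 114 125 131 137 138 139 141 139
 136 125 107  96 120 120 122 121 120 118 119 120]
185 [ 73  74  74  71  73  69  68  70  86 105 119 129 130 137 142 145 146 141
 135 123 107  75  75  75  73  93 126 125 124 123]
205 [ 74  74  71  73  73  75  73  68  88 103 119 129 134 141 147 149 149 146
 134 120 102  68  73  71  72  75  74  71  72  71]
[147 148 144 147 149 149 145 149 147 147 127  97  88  87  86  87  86  88
  90  90  88  88  87  91  73  70  69  67  86 121 139 143 146 144 108  80
  55  57  71  79  75  75  73  74  77]
tip [452.437 108.943  94.5  ]
r165 [451.189  98.746 100.5  ]
r205 [446.639  65.892 100.5  ]
mouthtop [445.173  56.395 115.   ]
mouth [442.943  40.461  95.   ]
forktop front L [449.904 146.655 122.   ]
R [466.579 144.346 122.   ]
fork mid [458.196 150.281 122.   ]
```

>>> move_arm:
  plan:
    - {"x": -1, "y": -13, "z": -45, "ax": 0, "ay": 0, "az": 0}
    - {"x": -1, "y": -13, "z": -90, "ax": 0, "ay": 0, "az": 0}
    - {"x": -1, "y": -13, "z": -120, "ax": 0, "ay": 0, "az": 0}
    - {"x": -1, "y": -13, "z": -133, "ax": 0, "ay": 0, "az": 0}
    - {"x": -1, "y": -13, "z": -133, "ax": 0, "ay": 0, "az": 0}
  hand: 0.5

```text
t: 3.92
tool_pos: [447.8, 70.3, 75.8]
tcp_rot: [[0.137, 0.991, -0.001], [0.991, -0.137, -0.0], [-0.0, -0.001, -1.0]]
wrist_force: [-0.7, 0.6, -0.1]
opening: 42.7
finger_force: 0.0
```

```bash
python3 look.py 3 rod
```

```text
3.925 [447.793  70.328  75.785] [[ 0.137  0.991 -0.001]
 [ 0.991 -0.137 -0.   ]
 [-0.    -0.001 -1.   ]] [ 0.152  0.261  2.098 -0.     0.783  0.29 ] 42.666111722048036 [-0.712  0.585 -0.118]
rod 0.64 [318.6, 226.3] ((317.0, 231.5), (143.0, 28.0), 90.0) 3701
```

View pics/w_3.png

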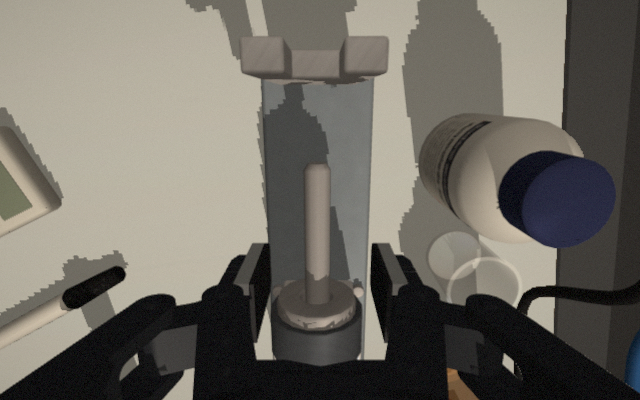

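```bash
python3 - <<'E'
from h import *
d=np.load("w_3.npz");w={"camera_matrix":d["K"]};T=d["T"];im=d["im"]
for r in (185,220,260): print(r,im[r,300:336].mean(1).astype(int))
for n,px,z in [("tip",(317,164),97),("r185",(317,185),100.5),("r260",(317,260),100.5),("bore",(317,303),100.5),("rim top",(318,328),115),("fork front",(265,73),122),("fork back",(265,37),122)]:
    print(n,atz(w,px,z,T))
# pad centre projected
s=robot.observe();R=np.array(s["tcp_rot"]);p=np.array(s["tool_pos"])
for x in(-11,0,11): print(proj(w,p+R@[x,0,-19],T))
E
```

```text
185 [ 71  73  71  69  59  74  83  95 100 108 115 117 123 125 126 132 132 136
 139 139 139 137 137 138 135 131 129 119 115 105 101 115 118 116 113 112]
220 [ 72  67  71  66  62  67  82  91  99 108 114 120 125 125 129 133 136 138
 141 140 139 139 140 137 138 129 124 117 110  98  74  73  71  74  72  70]
260 [ 73  69  70  71  63  61  75  90  94 105 114 121 129 129 129 134 139 141
 141 146 145 142 140 142 136 128 125 116 107  92  68  74  73  73  77  74]
tip [452.578 109.962  97.   ]
r185 [451.427 101.596 100.5  ]
r260 [446.534  66.991 100.5  ]
bore [443.45   45.178 100.5  ]
rim top [443.558  41.898 115.   ]
fork front [440.424 147.54  122.   ]
fork back [442.423 158.573 122.   ]
[320.872 269.509]
[320.863 247.883]
[320.854 225.476]
```

>>> move_arm:
  plan:
    - {"x": -1.5, "y": -4, "z": 0, "ax": 0, "ay": 0, "az": 0}
    - {"x": -1.5, "y": -4, "z": 0, "ax": 0, "ay": 0, "az": 0}

```text
t: 4.28
tool_pos: [446.8, 66.4, 76.6]
tcp_rot: [[0.137, 0.991, 0.001], [0.991, -0.137, 0.0], [0.0, 0.001, -1.0]]
wrist_force: [-0.3, -0.0, 0.1]
opening: 42.6
finger_force: 0.0
```

>>> move_arm:
  plan:
    - {"x": 0, "y": 0, "z": 0, "ax": 0, "ay": 0, "az": 0}
    - {"x": 0, "y": 0, "z": 0, "ax": 0, "ay": 0, "az": 0}
    - {"x": 0, "y": 0, "z": 0, "ax": 0, "ay": 0, "az": 0}
    - {"x": 0, "y": 0, "z": 0, "ax": 0, "ay": 0, "az": 0}
    - {"x": 0, "y": 0, "z": 0, "ax": 0, "ay": 0, "az": 0}
  hand: 0
  squeeze: 50

```text
t: 4.9
tool_pos: [446.4, 66.6, 75.8]
tcp_rot: [[0.137, 0.991, -0.0], [0.991, -0.137, -0.0], [-0.0, -0.0, -1.0]]
wrist_force: [-0.7, -0.4, 0.0]
opening: 0.3
finger_force: 0.0
```

```bash
python3 look.py 4 rod
```

```text
4.9 [446.416  66.634  75.832] [[ 0.137  0.991 -0.   ]
 [ 0.991 -0.137 -0.   ]
 [-0.    -0.    -1.   ]] [0.145 0.258 2.103 0.    0.781 0.282] 0.2674184985830464 [-0.734 -0.414  0.018]
rod 0.86 [320.3, 195.2] ((318.5, 196.5), (87.0, 27.0), 90.0) 2292
```

View pics/w_4.png

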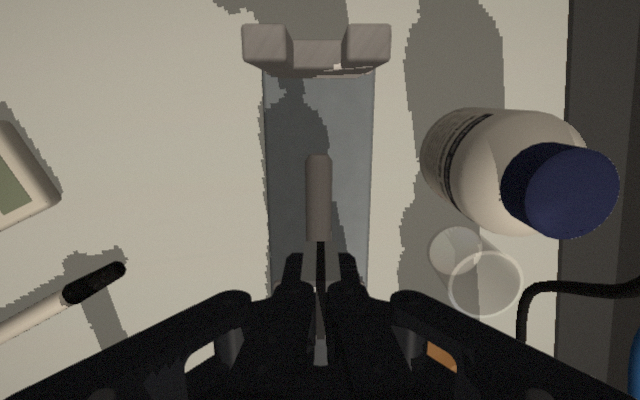

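The closed fingers cover the rod from row 240 onward, yet the opening reads 0, so they probably closed above it. I'll triangulate the rod's height.

```bash
python3 - <<'E'
from h import *
D={i:np.load(f"w_{i}.npz") for i in(2,3,4)}
def tri(obs):
    A=np.zeros((3,3));b=np.zeros(3)
    for i,px in obs:
        o,d=ray({"camera_matrix":D[i]["K"]},px,D[i]["T"]);d/=np.linalg.norm(d);M=np.eye(3)-np.outer(d,d);A+=M;b+=M@o
    X=np.linalg.solve(A,b);return X,[proj({"camera_matrix":D[i]["K"]},X,D[i]["T"])-px for i,px in obs]
print("tip",tri([(2,(320,151)),(3,(317,164))]))
print("bore",tri([(2,(320,215.5)),(3,(317,303))]))
print("rim-collar",tri([(2,(320,239)),(3,(318,328))]))
print("forkTL back outer",tri([(2,(284,89)),(3,(243,37))]))
print("forkTR back outer",tri([(2,(356,89)),(3,(389,37))]))
print("forkTL front outer",tri([(2,(284,104)),(3,(241,73))]))
for i in(2,3):
    im=D[i]["im"].astype(int)
    print(im[80:112,292].mean(1).astype(int) if i==2 else im[28:85,265].mean(1).astype(int))
E
```

```text
tip (array([452.053, 106.846,  79.638]), [array([-0.091, -0.022]), array([0.16 , 0.039])])
bore (array([447.289,  70.534, 141.75 ]), [array([0.181, 0.006]), array([-0.374, -0.013])])
rim-collar (array([443.437,  42.425, 115.702]), [array([0.249, 0.006]), array([-0.46 , -0.011])])
forkTL back outer (array([434.681, 159.32 , 121.701]), [array([ 0.671, -0.564]), array([-1.391,  1.216])])
forkTR back outer (array([483.178, 152.534, 122.362]), [array([-0.723, -0.482]), array([1.515, 1.038])])
forkTL front outer (array([432.261, 148.917, 120.571]), [array([-0.151,  0.225]), array([ 0.303, -0.474])])
[104  81  71  71  73  71  75  86 139 186 197 202 203 204 201 201 200 199
 199 197 199 202 201 196 186 139 113 117 118 115 115 116]
[172 174 172 173 172 173 173 163 136 125 128 129 127 127 125 123 125 121
 124 118 121 119 121 122 122 123 123 121 123 120 120 118 119 120 118 118
 117 120 120 117 113 113 103  93  82  74  64  65  64  64  66 100 114 111
 112 112 112]
```

```bash
python3 - <<'E'
import cv2,numpy as np
im=cv2.imread("pics/w_4.png")[140:385,200:440]
im=(255*(im/255.)**0.45).astype(np.uint8)
cv2.imwrite("pics/z4.png",cv2.resize(im,None,fx=2.4,fy=2.4,interpolation=2))
E
```

```text
(no output)
```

View pics/z4.png

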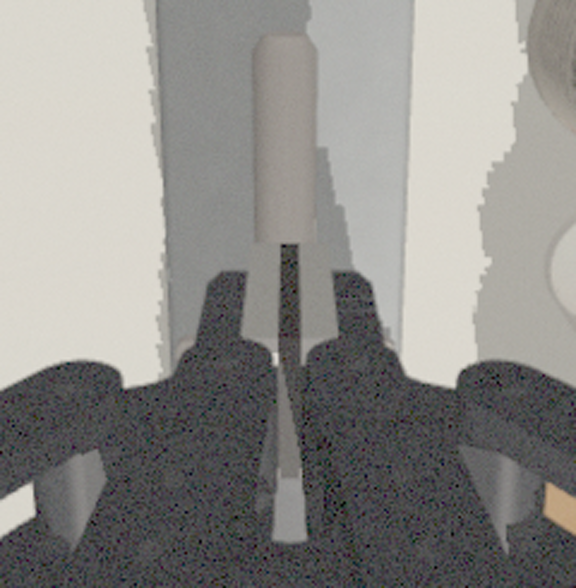

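The pads (front edge at original row 241) closed above the rod. The images put the fingertips about 30 mm above the reported TCP. I'll reopen, go 24 mm lower, which still leaves room for the gripper body, and close again.

>>> move_arm:
  plan:
    - {"x": 0, "y": 0, "z": 0, "ax": 0, "ay": 0, "az": 0}
    - {"x": 0, "y": 0, "z": 0, "ax": 0, "ay": 0, "az": 0}
    - {"x": 0, "y": 0, "z": 0, "ax": 0, "ay": 0, "az": 0}
    - {"x": 0, "y": 0, "z": 0, "ax": 0, "ay": 0, "az": 0}
    - {"x": 0.3, "y": 2, "z": -10, "ax": 0, "ay": 0, "az": 0}
    - {"x": 0.3, "y": 2, "z": -20, "ax": 0, "ay": 0, "az": 0}
    - {"x": 0.3, "y": 2, "z": -24, "ax": 0, "ay": 0, "az": 0}
    - {"x": 0.3, "y": 2, "z": -24, "ax": 0, "ay": 0, "az": 0}
  hand: 0.5

```text
t: 6.0
tool_pos: [446.3, 68.6, 51.3]
tcp_rot: [[0.137, 0.991, -0.001], [0.991, -0.137, -0.0], [-0.0, -0.001, -1.0]]
wrist_force: [-0.9, 1.1, 0.3]
opening: 43.2
finger_force: 0.0
```

>>> move_arm:
  plan:
    - {"x": 0, "y": 0, "z": 0, "ax": 0, "ay": 0, "az": 0}
    - {"x": 0, "y": 0, "z": 0, "ax": 0, "ay": 0, "az": 0}
    - {"x": 0, "y": 0, "z": 0, "ax": 0, "ay": 0, "az": 0}
    - {"x": 0, "y": 0, "z": 0, "ax": 0, "ay": 0, "az": 0}
    - {"x": 0, "y": 0, "z": 0, "ax": 0, "ay": 0, "az": 0}
  hand: 0
  squeeze: 50

```text
t: 6.62
tool_pos: [446.6, 68.6, 52.0]
tcp_rot: [[0.137, 0.991, -0.0], [0.991, -0.137, 0.0], [-0.0, -0.0, -1.0]]
wrist_force: [-3.0, 1.1, 4.6]
opening: 9.8
finger_force: 48.9
```

```bash
python3 look.py 5 rod; python3 - <<'E'
import cv2,numpy as np
im=cv2.imread("pics/w_5.png")[40:400,160:480]
im=(255*(im/255.)**0.45).astype(np.uint8)
cv2.imwrite("pics/z5.png",cv2.resize(im,None,fx=1.6,fy=1.6,interpolation=2))
E
```

```text
6.625 [446.57   68.613  51.985] [[ 0.137  0.991 -0.   ]
 [ 0.991 -0.137  0.   ]
 [-0.    -0.    -1.   ]] [0.149 0.302 2.117 0.    0.723 0.286] 9.761465986023792 [-2.973  1.068  4.616]
```

View pics/z5.png

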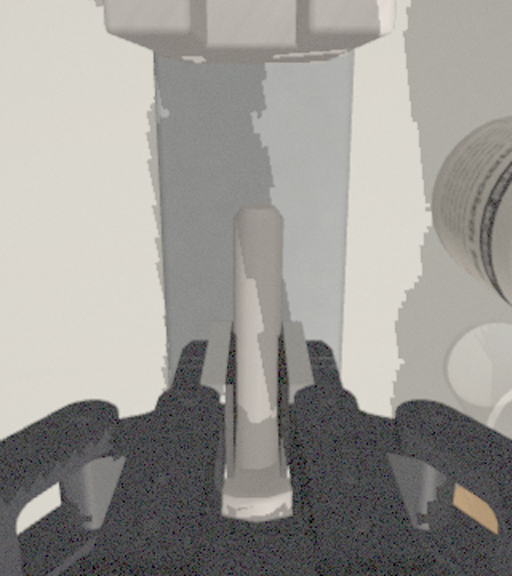

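The opening reads 9.8 mm and the tool is being pushed up, so the pad tips grip just above the rod's equator. I'll open and go 14 mm lower.

>>> move_arm:
  plan:
    - {"x": 0, "y": 0, "z": 0, "ax": 0, "ay": 0, "az": 0}
    - {"x": 0, "y": 0, "z": 0, "ax": 0, "ay": 0, "az": 0}
    - {"x": 0, "y": 0, "z": -4, "ax": 0, "ay": 0, "az": 0}
    - {"x": 0, "y": 0, "z": -8, "ax": 0, "ay": 0, "az": 0}
    - {"x": 0, "y": 0, "z": -12, "ax": 0, "ay": 0, "az": 0}
    - {"x": 0, "y": 0, "z": -14, "ax": 0, "ay": 0, "az": 0}
    - {"x": 0, "y": 0, "z": -14, "ax": 0, "ay": 0, "az": 0}
  hand: 0.35

```text
t: 7.6
tool_pos: [446.6, 68.6, 37.7]
tcp_rot: [[0.137, 0.991, -0.0], [0.991, -0.137, -0.0], [-0.0, -0.0, -1.0]]
wrist_force: [-0.1, 0.7, 0.9]
opening: 29.8
finger_force: 0.0
```

>>> move_arm:
  plan:
    - {"x": 0, "y": 0, "z": 0, "ax": 0, "ay": 0, "az": 0}
    - {"x": 0, "y": 0, "z": 0, "ax": 0, "ay": 0, "az": 0}
    - {"x": 0, "y": 0, "z": 0, "ax": 0, "ay": 0, "az": 0}
    - {"x": 0, "y": 0, "z": 0, "ax": 0, "ay": 0, "az": 0}
  hand: 0
  squeeze: 50

```text
t: 8.1
tool_pos: [446.4, 68.6, 37.9]
tcp_rot: [[0.137, 0.991, -0.001], [0.991, -0.137, -0.0], [-0.0, -0.0, -1.0]]
wrist_force: [-3.6, -0.1, 3.6]
opening: 10.5
finger_force: 48.7
```

>>> move_arm:
  plan:
    - {"x": 0.4, "y": 5, "z": 0.3, "ax": 0, "ay": 0, "az": 0}
    - {"x": 1.5, "y": 15, "z": 0.3, "ax": 0, "ay": 0, "az": 0}
    - {"x": 3.0, "y": 26, "z": 0.3, "ax": 0, "ay": 0, "az": 0}
    - {"x": 4.5, "y": 37, "z": 0.3, "ax": 0, "ay": 0, "az": 0}
    - {"x": 6.0, "y": 48, "z": 0.3, "ax": 0, "ay": 0, "az": 0}
    - {"x": 7.2, "y": 56, "z": 0.3, "ax": 0, "ay": 0, "az": 0}
    - {"x": 7.7, "y": 60, "z": 0.3, "ax": 0, "ay": 0, "az": 0}
    - {"x": 7.7, "y": 60, "z": 0.3, "ax": 0, "ay": 0, "az": 0}

```text
t: 9.1
tool_pos: [454.6, 128.9, 38.2]
tcp_rot: [[0.136, 0.991, 0.0], [0.991, -0.136, 0.0], [0.0, 0.0, -1.0]]
wrist_force: [0.1, -0.5, -0.9]
opening: 10.6
finger_force: 48.6
```

```bash
python3 look.py 6 rod; python3 - <<'E'
import cv2,numpy as np
im=cv2.imread("pics/w_6.png")
im=(255*(im/255.)**0.55).astype(np.uint8)
cv2.imwrite("pics/z6.png",im)
E
```

```text
9.1 [454.57  128.863  38.203] [[ 0.136  0.991  0.   ]
 [ 0.991 -0.136  0.   ]
 [ 0.     0.    -1.   ]] [ 0.273  0.352  2.083 -0.     0.706  0.41 ] 10.639018455617608 [ 0.138 -0.542 -0.931]
rod 0.66 [323.7, 261.5] ((321.458740234375, 269.9842529296875), (190.15476989746094, 35.89681625366211), 89.06080627441406) 6042
rod 0.56 [304.1, 221.3] ((317.5, 255.5), (211.0, 179.0), 90.0) 15153
```

View pics/z6.png

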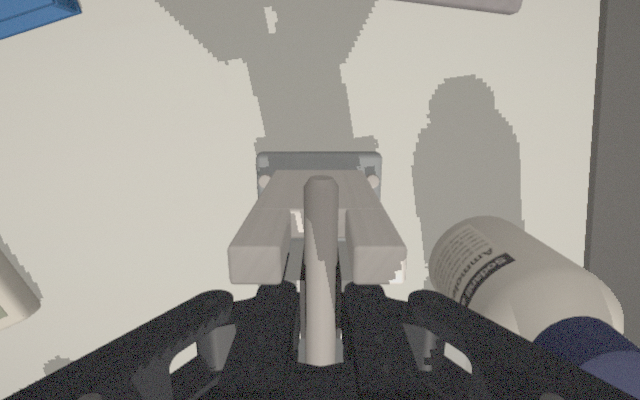

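The rod tip (321,178) is through the fork and the column lies behind. I'll open, go back and take the second stroke.

>>> move_arm:
  plan:
    - {"x": 0, "y": 0, "z": 0, "ax": 0, "ay": 0, "az": 0}
    - {"x": 0, "y": 0, "z": 0, "ax": 0, "ay": 0, "az": 0}
    - {"x": 0, "y": 0, "z": 0, "ax": 0, "ay": 0, "az": 0}
    - {"x": -2, "y": -15, "z": 0, "ax": 0, "ay": 0, "az": 0}
    - {"x": -5, "y": -36, "z": 0, "ax": 0, "ay": 0, "az": 0}
    - {"x": -8, "y": -57, "z": 0, "ax": 0, "ay": 0, "az": 0}
    - {"x": -8.4, "y": -61, "z": 0, "ax": 0, "ay": 0, "az": 0}
    - {"x": -8.4, "y": -61, "z": 0, "ax": 0, "ay": 0, "az": 0}
  hand: 0.35

```text
t: 10.2
tool_pos: [446.1, 67.3, 38.3]
tcp_rot: [[0.138, 0.99, 0.0], [0.99, -0.138, 0.0], [0.0, 0.0, -1.0]]
wrist_force: [-0.2, 0.5, 0.9]
opening: 29.7
finger_force: 0.0
```

>>> move_arm:
  plan:
    - {"x": 0, "y": 0, "z": 0, "ax": 0, "ay": 0, "az": 0}
    - {"x": 0, "y": 0, "z": 0, "ax": 0, "ay": 0, "az": 0}
    - {"x": 0, "y": 0, "z": 0, "ax": 0, "ay": 0, "az": 0}
    - {"x": 0, "y": 0, "z": 0, "ax": 0, "ay": 0, "az": 0}
  hand: 0

```text
t: 10.7
tool_pos: [446.1, 68.0, 38.3]
tcp_rot: [[0.136, 0.991, 0.0], [0.991, -0.136, 0.0], [0.0, 0.0, -1.0]]
wrist_force: [-0.8, 1.8, 4.8]
opening: 10.6
finger_force: 48.7
```

>>> move_arm:
  plan:
    - {"x": 0.6, "y": 5, "z": 0, "ax": 0, "ay": 0, "az": 0}
    - {"x": 1.9, "y": 15, "z": 0, "ax": 0, "ay": 0, "az": 0}
    - {"x": 3.5, "y": 26, "z": 0, "ax": 0, "ay": 0, "az": 0}
    - {"x": 5, "y": 37, "z": 0, "ax": 0, "ay": 0, "az": 0}
    - {"x": 6.5, "y": 48, "z": 0, "ax": 0, "ay": 0, "az": 0}
    - {"x": 7.7, "y": 56, "z": 0, "ax": 0, "ay": 0, "az": 0}
    - {"x": 8.3, "y": 60, "z": 0, "ax": 0, "ay": 0, "az": 0}
    - {"x": 8.3, "y": 60, "z": 0, "ax": 0, "ay": 0, "az": 0}

```text
t: 11.7
tool_pos: [454.3, 127.8, 38.1]
tcp_rot: [[0.136, 0.991, -0.0], [0.991, -0.136, -0.0], [-0.0, -0.0, -1.0]]
wrist_force: [-0.4, 0.4, 0.2]
opening: 10.5
finger_force: 48.6
```

```bash
python3 look.py 7; python3 - <<'E'
from h import *
for i in (6,7):
    d=np.load(f"w_{i}.npz");w={"camera_matrix":d["K"]};T=d["T"]
    if i==6: print(atz(w,(321,178),97,T))
    else:
        g=d["im"][:,:,:].mean(2).astype(int); print(g[0:200:3,321])
E
```

```text
11.7 [454.33  127.802  38.124] [[ 0.136  0.991 -0.   ]
 [ 0.991 -0.136 -0.   ]
 [-0.    -0.    -1.   ]] [ 0.271  0.352  2.084 -0.     0.706  0.408] 10.451138041180506 [-0.403  0.353  0.154]
[461.192 170.383  97.   ]
[77 81 83 82 81 82 84 85 83 82 81 82 84 83 84 85 82 85 86 83 82 87 83 84
 84 89 85 87 86 84 87 85 86 86 86 85 84 88 86 84 88 90 88 87 85 88 87 87
 88 89 86 89 85 85 84 89 86 88 85 89 88 86 85 87 86 86 86]
```

>>> move_arm:
  plan:
    - {"x": 0, "y": 0, "z": 0, "ax": 0, "ay": 0, "az": 0}
    - {"x": 0, "y": 0, "z": 0, "ax": 0, "ay": 0, "az": 0}
    - {"x": 0, "y": 0, "z": 0, "ax": 0, "ay": 0, "az": 0}
    - {"x": -1.4, "y": -10, "z": 0, "ax": 0, "ay": 0, "az": 0}
    - {"x": -2.9, "y": -21, "z": 0, "ax": 0, "ay": 0, "az": 0}
    - {"x": -2.9, "y": -21, "z": 0, "ax": 0, "ay": 0, "az": 0}
  hand: 0.35

```text
t: 12.5
tool_pos: [451.1, 105.6, 38.1]
tcp_rot: [[0.138, 0.99, -0.0], [0.99, -0.138, -0.0], [-0.0, -0.0, -1.0]]
wrist_force: [0.0, -0.4, 0.6]
opening: 29.7
finger_force: 0.0
```

>>> move_arm:
  plan:
    - {"x": 0, "y": 0, "z": 0, "ax": 0, "ay": 0, "az": 0}
    - {"x": 0, "y": 0, "z": 0, "ax": 0, "ay": 0, "az": 0}
    - {"x": 0, "y": 0, "z": 0, "ax": 0, "ay": 0, "az": 0}
    - {"x": 0, "y": 0, "z": 0, "ax": 0, "ay": 0, "az": 0}
    - {"x": 0, "y": 0, "z": 0, "ax": 0, "ay": 0, "az": 0}
  hand: 0
  squeeze: 90

```text
t: 13.12
tool_pos: [451.6, 106.6, 38.4]
tcp_rot: [[0.136, 0.991, 0.0], [0.991, -0.136, -0.0], [-0.0, 0.0, -1.0]]
wrist_force: [-0.4, -3.9, 4.5]
opening: 9.5
finger_force: 87.8
```

>>> move_arm:
  plan:
    - {"x": 0.7, "y": 5, "z": 0.3, "ax": 0, "ay": 0, "az": 0}
    - {"x": 1.4, "y": 10, "z": 0.3, "ax": 0, "ay": 0, "az": 0}
    - {"x": 2.1, "y": 15, "z": 0.3, "ax": 0, "ay": 0, "az": 0}
    - {"x": 2.8, "y": 20, "z": 0.3, "ax": 0, "ay": 0, "az": 0}
    - {"x": 3.3, "y": 24, "z": 0.3, "ax": 0, "ay": 0, "az": 0}
    - {"x": 3.3, "y": 24, "z": 0.3, "ax": 0, "ay": 0, "az": 0}

```text
t: 13.88
tool_pos: [454.8, 130.9, 38.4]
tcp_rot: [[0.136, 0.991, -0.0], [0.991, -0.136, 0.0], [0.0, -0.0, -1.0]]
wrist_force: [-1.3, -0.4, -0.9]
opening: 9.4
finger_force: 87.6
```

```bash
python3 - <<'E'
from h import *
c=robot.camera("scene");cv2.imwrite("pics/s2.png",c["color"])
c2=robot.camera("top");cv2.imwrite("pics/t2.png",c2["color"])
a=c["color"][150:290,260:460];b=c2["color"][190:260,270:410]
cv2.imwrite("pics/c2.png",np.vstack([cv2.resize(a,(600,420),interpolation=2)]))
E
```

```text
(no output)
```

View pics/c2.png

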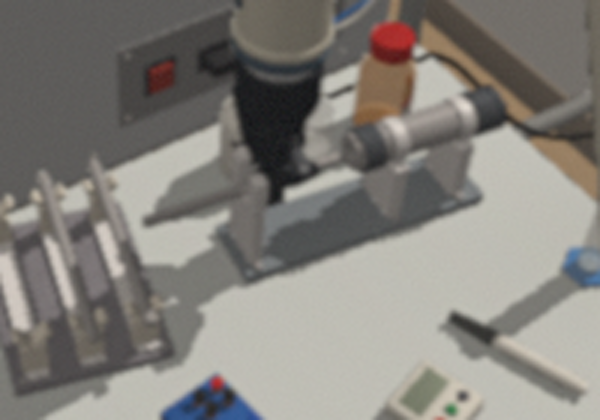

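The scene shows the rod through the fork with its tip at crop (150,220), and its tail end just out of the mouth near (345,155). I'll check the tip numerically, then lift gently.

```bash
python3 - <<'E'
from h import *
c=robot.camera("scene")
print(atz(c,(260+150/3,150+220/3),94.5),proj(c,[472.5,254.5,94.5]), proj(c,[445.3,56.3,94.5]),proj(c,[443.5,45.3,96]))
E
```

```text
[467.366 250.068  94.5  ] [307.574 222.737] [373.608 201.246] [377.199 199.808]
```

>>> move_arm:
  plan:
    - {"x": 0, "y": 0, "z": 2, "ax": 0, "ay": 0, "az": 0}
    - {"x": 0, "y": 0, "z": 4, "ax": 0, "ay": 0, "az": 0}
    - {"x": 0, "y": 0, "z": 5, "ax": 0, "ay": 0, "az": 0}

```text
t: 14.4
tool_pos: [454.9, 130.6, 43.7]
tcp_rot: [[0.137, 0.991, 0.0], [0.991, -0.137, 0.0], [0.0, 0.0, -1.0]]
wrist_force: [0.2, -0.5, -0.7]
opening: 9.5
finger_force: 87.6
```

>>> move_arm:
  plan:
    - {"x": 0, "y": 0, "z": 15, "ax": 0, "ay": 0, "az": 0}
    - {"x": 0, "y": 0, "z": 45, "ax": 0, "ay": 0, "az": 0}
    - {"x": 0, "y": 0, "z": 85, "ax": 0, "ay": 0, "az": 0}
    - {"x": 0, "y": 0, "z": 115, "ax": 0, "ay": 0, "az": 0}
    - {"x": 0, "y": 8, "z": 130, "ax": 0, "ay": 0, "az": 0.05}
    - {"x": 0, "y": 28, "z": 130, "ax": 0, "ay": 0, "az": 0.18}
    - {"x": 0, "y": 48, "z": 130, "ax": 0, "ay": 0, "az": 0.33}
    - {"x": 5, "y": 68, "z": 130, "ax": 0, "ay": 0, "az": 0.48}
    - {"x": 12, "y": 88, "z": 130, "ax": 0, "ay": 0, "az": 0.63}
    - {"x": 20, "y": 108, "z": 130, "ax": 0, "ay": 0, "az": 0.78}

```text
t: 15.65
tool_pos: [474.4, 239.6, 173.2]
tcp_rot: [[-0.605, 0.796, -0.001], [0.796, 0.605, -0.0], [0.0, -0.001, -1.0]]
wrist_force: [-0.2, 0.1, -0.9]
opening: 9.6
finger_force: 87.7
```

>>> move_arm:
  plan:
    - {"x": 5, "y": 15, "z": 0, "ax": 0, "ay": 0, "az": 0.15}
    - {"x": 12, "y": 32, "z": 0, "ax": 0, "ay": 0, "az": 0.3}
    - {"x": 20, "y": 48, "z": 0, "ax": 0, "ay": 0, "az": 0.45}
    - {"x": 28, "y": 63, "z": 0, "ax": 0, "ay": 0, "az": 0.59}
    - {"x": 33, "y": 73, "z": 0, "ax": 0, "ay": 0, "az": 0.67}
    - {"x": 35, "y": 76, "z": 0, "ax": 0, "ay": 0, "az": 0.69}
    - {"x": 35, "y": 76, "z": 0, "ax": 0, "ay": 0, "az": 0.69}
    - {"x": 35, "y": 76, "z": 0, "ax": 0, "ay": 0, "az": 0.69}

```text
t: 16.65
tool_pos: [509.4, 314.2, 173.4]
tcp_rot: [[-0.972, 0.236, -0.0], [0.236, 0.972, -0.0], [0.0, -0.0, -1.0]]
wrist_force: [0.5, 0.2, -1.2]
opening: 9.7
finger_force: 87.7
```

```bash
python3 look.py 8 rack rod
```

```text
16.65 [509.406 314.243 173.374] [[-0.972  0.236 -0.   ]
 [ 0.236  0.972 -0.   ]
 [ 0.    -0.    -1.   ]] [ 0.55   0.338  1.716 -0.     1.088 -0.782] 9.693318261894635 [ 0.501  0.214 -1.159]
rack 0.76 [343.0, 145.3] ((321.7855224609375, 150.22802734375), (164.0249786376953, 198.4965362548828), 0.7345210313796997) 12616
rod 0.93 [320.2, 163.1] ((319.9999694824219, 182.99996948242188), (37.99999237060547, 365.99993896484375), 0.0) 12273
```

View pics/w_8.png

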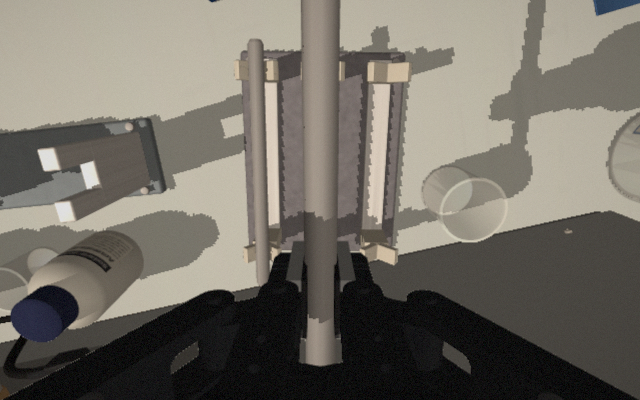

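The free rest is on the right: its near V block is at about (388,71), the far one at about (380,252). The held rod is vertical at column 320. My views are used up, so I go numeric from here.

```bash
python3 - <<'E'
from h import *
d=np.load("w_8.npz");w={"camera_matrix":d["K"]};T=d["T"];im=d["im"].astype(int)
warm=im[:,:,2]-im[:,:,0];g=im.mean(2)
for px in((400,71),(388,71),(380,150),(430,50),(379,252)):print(px,im[px[1],px[0]])
def show(r0,r1,c0,c1,f):
    for r in range(r0,r1,2): print(r,"".join("#" if f[r,c] else ("+" if g[r,c]>130 else ".") for c in range(c0,c1)))
f=(warm>35)&(g>90)
show(54,90,355,422,f);show(234,270,350,410,f)
print([ (r,np.flatnonzero(g[r,295:345]>80)[[0,-1]]+295) for r in (20,80,140,200)])
E
```

```text
(400, 71) [158 185 204]
(388, 71) [159 185 205]
(380, 150) [186 199 213]
(430, 50) [167 182 190]
(379, 252) [163 189 207]
54 ..........................................................+........
56 ...................................................................
58 ...................................................................
60 ...................................................................
62 ..............++###+............................++++++.............
64 .............######+++.+........+#####################.............
66 .............######+..+.........+#####################.............
68 .............######+............+#####################+............
70 .............######+............######################+............
72 .............######.............######################...........++
74 .............######.............#####################++...+++++++++
76 .............######.+....+.....+#####################++.+++++++++++
78 .............######........+...+#####################+.++++++++++++
80 ............+######............+####################
[... 872 characters left out ...]
++++++++++++
252 ...........+###+++++++.+..+##################+.++++++++++++.
254 .............+#+.......+..###################+.+++..........
256 .................+++......###################++.............
258 ......................+..++##################++.............
260 ....................+...........+############...............
262 .....................................+#######+..............
264 ..........................................+#+...............
266 ............................................................
268 ............................................................
[(20, array([295, 344])), (80, array([295, 344])), (140, array([295, 344])), (200, array([295, 344]))]
```

```bash
python3 - <<'E'
from h import *
d=np.load("w_8.npz");w={"camera_matrix":d["K"]};T=d["T"];im=d["im"].astype(int)
A=lambda px,z:atz(w,px,z,T)
n=A((388,71.5),66);print("near c",n)
e1=A((408.5,71.5),66);e2=A((395.3,256),66);a1=A((387,71.5),53.5);a2=A((376,255),53.5)
for p,q in((e1,e2),(a1,a2)):
    v=q-p;L=np.linalg.norm(v);v/=L;print(p,q,L,np.degrees(np.arctan2(v[1],v[0])))
for r in (62,81.5): print("near row",A((400,r),66))
for r in (247,264.5): print("far row",A((393,r),66))
# tail/tip of stored rod at left: ends
print("stored ends",A((255,39.5),62),A((262.5,285),62))
# strip edges mid
g=im.mean(2)
for r in(110,160,210): print(r,im[r,362:402].mean(1).astype(int))
s=robot.observe();print(s["tool_pos"])
r=im[:, 300:342].mean(2).astype(int);print(r[60],r[180],im[330:375:3,320].mean(1).astype(int))
E
```

```text
near c [438.002 382.804  66.   ]
[441.594 397.532  66.   ] [585.366 360.978  66.   ] 148.3459660462976 -14.265159487012852
[437.562 384.405  53.5  ] [586.634 345.905  53.5  ] 153.96259775577812 -14.481155100654698
near row [433.6   392.608  66.   ]
near row [447.047 390.164  66.   ]
far row [576.773 360.6    66.   ]
far row [592.69  357.622  66.   ]
stored ends [392.983 292.96   62.   ] [587.007 242.43   62.   ]
110 [ 69  70  70  69  73 104 127 126 125 150 196 191 193 197 197 198 200 199
 200 201 199 198 199 199 197 195 168  71  72  84 114 113 114 111 113 114
 113 103  89  91]
160 [ 69  69  81 114 127 128 127 125 150 201 200 202 203 199 201 199 198 198
 200 202 204 200 194 164  68  68  70  87 111 110 111 110 112 109  91  87
 104 115 114 116]
210 [ 89 122 126 124 133 170 201 200 208 208 200 196 192 194 200 200 200 204
 203 199 163  64  68  84 111 112 113 112 113 115 102  81  90 114 116 116
 141 184 181 183]
[509.661 314.319 173.555]
[ 75  85 105 115 123 126 130 135 138 140 146 149 148 150 147 148 146 145
 144 145 145 142 142 139 136 131 130 125 122 119 118 111 108 105  95  92
  86  84  75  68  69  67] [112 114 111 105 113 121 128 133 136 141 144 143 149 149 151 149 151 150
 148 145 145 144 143 142 135 134 129 124 119 115 112 105 100  98  90  86
  81  87 105 114 117 113] [138 139 140 138 139 135 138 137 135 138 137 137  60  16  16]
```

```bash
python3 - <<'E'
from h import *
d=np.load("w_8.npz");w={"camera_matrix":d["K"]};T=d["T"];im=d["im"].astype(int);g=im.mean(2)
A=lambda px,z:atz(w,px,z,T);n=np.array([0.2487,0.9686])
for r,a,b in((110,371.2,388.5),(160,370.2,385.5),(210,367,382.3)):
    p,q=A((a,r),16),A((b,r),16);print("strip",r,n@p[:2],n@q[:2],n@(p+q)[:2]/2)
for r in(90,130,170,210): print(r,g[r,240:290].astype(int))
E
```

```text
strip 110 475.5789782054907 491.0596311190667 483.3193046622787
strip 160 476.9156080715099 491.1215908536059 484.01859946255786
strip 210 476.2342030516803 490.9954359946594 483.61481952316984
90 [184 165 115 111 115 113 112 113 110 114 129 138 141 146 149 145 140 131
 128 122 109 101  87  78 111 175 201 203 203 203 202 202 203 204 200 196
 171  93  73  70  69  81 108 109 118 114 117 115 114 114]
130 [184 183 180 166 110 115 115 115 113 111 118 132 137 144 147 151 150 144
 135 133 123 112 103  91  79 113 181 207 205 203 204 201 202 205 204 202
 194 160  85  71  72  72  90 119 117 116 113 115 115 115]
170 [184 184 186 186 178 147 116 117 120 117 116 112 110 133 141 149 151 149
 145 138 133 125 119 106  96  81 100 159 205 198 200 202 203 205 207 207
 205 192 138  77  69  71  82  97 103 111 112 113 114 116]
210 [185 181 182 185 183 186 171 126 121 118 121 121 122 123 128 140 150 152
 153 147 138 132 128 118 108  93  84 100 161 201 197 197 202 199 204 207
 209 205 190 126  74  69  69  70  74  89 122 124 121 114]
```

```bash
python3 - <<'E'
from h import *
d=np.load("w_8.npz");w={"camera_matrix":d["K"]};T=d["T"];g=d["im"].mean(2)
for c in(405,430,550,600):
    col=g[180:290,c]; r=180+int(np.argmin(np.diff(cv2.GaussianBlur(col.reshape(-1,1),(1,5),0).ravel())));print(c,r,atz(w,(c,r),0,T))
print(proj(w,[605,341.5,62],T))
E
```

```text
405 252 [616.42  378.968   0.   ]
430 247 [617.022 405.254   0.   ]
550 220 [616.568 528.769   0.   ]
600 211 [618.819 578.617   0.   ]
[376.629 278.872]
```

>>> move_arm:
  plan:
    - {"x": 8, "y": 15, "z": 0, "ax": 0, "ay": 0, "az": -0.005}
    - {"x": 16, "y": 30, "z": 0, "ax": 0, "ay": 0, "az": -0.01}
    - {"x": 22, "y": 41, "z": 0, "ax": 0, "ay": 0, "az": -0.013}
    - {"x": 24.3, "y": 45, "z": 0, "ax": 0, "ay": 0, "az": -0.013}
    - {"x": 24.3, "y": 45, "z": 0, "ax": 0, "ay": 0, "az": -0.013}

```text
t: 17.42
tool_pos: [534.0, 359.8, 173.2]
tcp_rot: [[-0.969, 0.248, -0.0], [0.248, 0.969, -0.0], [0.0, -0.001, -1.0]]
wrist_force: [-0.5, 0.2, -0.8]
opening: 9.7
finger_force: 87.8
```

```bash
python3 look.py 9 rod; python3 - <<'E'
from h import *
c=robot.camera("top")
for m in robot.masks_of(c,"rod")[:4]:
    ys,xs=np.nonzero(m["pixels"]);r=cv2.minAreaRect(np.c_[xs,ys].astype(np.float32));b=cv2.boxPoints(r)
    print(m["p"],r,len(xs),atz(c,r[0],230),[atz(c,q,230)[:2] for q in b])
E
```

```text
17.425 [533.981 359.835 173.158] [[-0.969  0.248 -0.   ]
 [ 0.248  0.969 -0.   ]
 [ 0.    -0.001 -1.   ]] [ 0.591  0.406  1.615 -0.     1.122 -0.73 ] 9.724446808210402 [-0.499  0.196 -0.848]
rod 0.92 [321.1, 165.1] ((320.5, 182.0), (364.0, 39.0), 90.0) 12195
rod 0.68 [52.2, 153.4] ((50.829986572265625, 152.80999755859375), (87.25697326660156, 115.11698150634766), 81.8698959350586) 8538
0.77 ((222.2941436767578, 220.8235626220703), (5.820855140686035, 41.71612548828125), 14.03624439239502) 199 [462.313 378.308 230.   ] [array([419.879, 393.967]), array([508.05 , 374.847]), array([505.127, 362.51 ]), array([416.976, 381.74 ])]
0.65 ((261.1601867675781, 207.30267333984375), (56.752864837646484, 60.6654052734375), 14.620874404907227) 908 [492.884 294.876 230.   ] [array([443.623, 369.653]), array([572.737, 340.015]), array([542.815, 219.085]), array([414.02 , 250.296])]
0.46 ((237.32534790039062, 217.28424072265625), (12.08304500579834, 44.276912689208984), 24.443954467773438) 345 [470.419 346.044 230.   ] [array([431.759, 376.585]), array([520.075, 339.434]), array([509.43 , 315.226]), array([421.242, 352.59 ])]
```

>>> move_arm:
  plan:
    - {"x": -2.4, "y": 0.6, "z": -40, "ax": 0, "ay": 0, "az": 0}
    - {"x": -2.4, "y": 0.6, "z": -80, "ax": 0, "ay": 0, "az": 0}
    - {"x": -2.4, "y": 0.6, "z": -115, "ax": 0, "ay": 0, "az": 0}
    - {"x": -2.4, "y": 0.6, "z": -140, "ax": 0, "ay": 0, "az": 0}
    - {"x": -2.4, "y": 0.6, "z": -152, "ax": 0, "ay": 0, "az": 0}
    - {"x": -2.4, "y": 0.6, "z": -157, "ax": 0, "ay": 0, "az": 0}
    - {"x": -2.4, "y": 0.6, "z": -157, "ax": 0, "ay": 0, "az": 0}

```text
t: 18.5
tool_pos: [532.1, 360.4, 17.1]
tcp_rot: [[-0.969, 0.248, 0.001], [0.248, 0.969, 0.0], [-0.001, 0.001, -1.0]]
wrist_force: [-1.0, 0.3, -1.0]
opening: 9.1
finger_force: 87.8
```

```bash
python3 look.py 10 ; python3 - <<'E'
from h import *
d=np.load("w_10.npz");w={"camera_matrix":d["K"]};T=d["T"];im=d["im"].astype(int);g=im.mean(2);warm=im[:,:,2]-im[:,:,0]
for r in range(0,130,6): print(r,"".join("#" if warm[r,c]>35 and g[r,c]>90 else ("+" if g[r,c]>130 else ("-" if g[r,c]>95 else ".")) for c in range(260,380)))
E
```

```text
18.5 [532.094 360.411  17.096] [[-0.969  0.248  0.001]
 [ 0.248  0.969  0.   ]
 [-0.001  0.001 -1.   ]] [ 0.593  0.587  1.718 -0.     0.835 -0.727] 9.090956487112372 [-1.015  0.308 -0.964]
0 ..........-############+-----------------------++++++++++++++++++----------........................-####----------------
6 ..........-############+------------------------+++++++++++++++++----------.........................-##+----------------
12 ...........+###########+----------------------++++++++++++++++++-----------....................-#######+----------------
18 ...........-###########+-----------------------++++++++++++++++++----------.....................-######+----------------
24 ...........-######++++-------------------------+++++++++++++++++++---------.......................-++-------------------
30 ....................--------...-####++---------++++++++++++++++++-----------.......--------...................----------
36 .-.--------------------------.....--......------++++++++++++++++++---------...................................---------+
42 -------------------------------......--..-
[... 1119 characters left out ...]
--+++++++++++++++++++---------....+++.......---------------....------------
102 ------------------------------...........------++++++++++++++++++----------...-+++........--------------....--------++++
108 -------------------------------..........------++++++++++++++++++++-------....-+++..........-----------.....---------+++
114 ---------------------------------........------+++++++++++++++++++---------...-+++......---------------.....----------++
120 -----------------------------............------+++++++++++++++++++--------....-++-.......--------------....-------++++++
126 -------------------------------..........-----++++++++++++++++++++--------....-++-........-------------....---------++++
```

The rod (centre column ~318) sits over the middle of the near V block (columns 270–363). I'll lower it gently.

>>> move_arm:
  plan:
    - {"x": 0, "y": 0, "z": -3, "ax": 0, "ay": 0, "az": 0}
    - {"x": 0, "y": 0, "z": -6, "ax": 0, "ay": 0, "az": 0}
    - {"x": 0, "y": 0, "z": -8, "ax": 0, "ay": 0, "az": 0}
    - {"x": 0, "y": 0, "z": -9, "ax": 0, "ay": 0, "az": 0}
    - {"x": 0, "y": 0, "z": -9.5, "ax": 0, "ay": 0, "az": 0}

```text
t: 19.18
tool_pos: [531.8, 360.4, 7.1]
tcp_rot: [[-0.969, 0.248, 0.0], [0.248, 0.969, 0.0], [-0.0, 0.0, -1.0]]
wrist_force: [0.3, 0.1, 2.0]
opening: 9.4
finger_force: 88.1
```

>>> move_arm:
  plan:
    - {"x": 0, "y": 0, "z": -0.5, "ax": 0, "ay": 0, "az": 0}
    - {"x": 0, "y": 0, "z": -1, "ax": 0, "ay": 0, "az": 0}
    - {"x": 0, "y": 0, "z": -1, "ax": 0, "ay": 0, "az": 0}

```text
t: 19.55
tool_pos: [532.0, 360.8, 6.7]
tcp_rot: [[-0.969, 0.248, 0.001], [0.248, 0.969, 0.001], [-0.001, 0.001, -1.0]]
wrist_force: [-1.3, 1.7, 5.1]
opening: 9.5
finger_force: 88.6
```

>>> move_arm:
  plan:
    - {"x": 0, "y": 0, "z": 0, "ax": 0, "ay": 0, "az": 0}
    - {"x": 0, "y": 0, "z": 0, "ax": 0, "ay": 0, "az": 0}
    - {"x": 0, "y": 0, "z": 0, "ax": 0, "ay": 0, "az": 0}
    - {"x": 0, "y": 0, "z": 0, "ax": 0, "ay": 0, "az": 0}
  hand: 0.35

```text
t: 20.05
tool_pos: [531.6, 360.1, 5.8]
tcp_rot: [[-0.969, 0.248, -0.0], [0.248, 0.969, -0.0], [0.0, -0.0, -1.0]]
wrist_force: [-0.6, 0.7, 0.4]
opening: 29.8
finger_force: 0.0
```

>>> move_arm:
  plan:
    - {"x": 0, "y": 0, "z": 10, "ax": 0, "ay": 0, "az": 0}
    - {"x": 0, "y": 0, "z": 30, "ax": 0, "ay": 0, "az": 0}
    - {"x": 0, "y": 0, "z": 70, "ax": 0, "ay": 0, "az": 0}
    - {"x": 0, "y": 0, "z": 110, "ax": 0, "ay": 0, "az": 0}
    - {"x": 0, "y": 0, "z": 150, "ax": 0, "ay": 0, "az": 0}
    - {"x": -20, "y": -15, "z": 165, "ax": 0, "ay": 0, "az": 0}
    - {"x": -70, "y": -55, "z": 165, "ax": 0, "ay": 0, "az": 0}
    - {"x": -110, "y": -85, "z": 165, "ax": 0, "ay": 0, "az": 0}
    - {"x": -110, "y": -85, "z": 165, "ax": 0, "ay": 0, "az": 0}

```text
t: 21.18
tool_pos: [418.9, 273.2, 172.2]
tcp_rot: [[-0.969, 0.248, -0.001], [0.248, 0.969, -0.0], [0.0, -0.001, -1.0]]
wrist_force: [0.4, 0.4, 0.6]
opening: 30.0
finger_force: 0.0
```

```bash
python3 look.py 11 rod stored_a big_beaker; python3 - <<'E'
from h import *
d=np.load("w_11.npz");w={"camera_matrix":d["K"]};T=d["T"]
c=robot.camera("wrist")
u=np.array([.9686,-.2487]);n=np.array([.2487,.9686])
for m in robot.masks_of(c,"rod"):
    ys,xs=np.nonzero(m["pixels"]);(cx,cy),(a,b),t=r=cv2.minAreaRect(np.c_[xs,ys].astype(np.float32));bp=cv2.boxPoints(r)
    P=np.array([atz(w,q,62,T)[:2] for q in bp]);C=P.mean(0)
    print(round(m["p"],2),C,"u",u@C,"n",n@C,"urange",(P@u).min(),(P@u).max(),"n",(P@n).min(),(P@n).max())
E
```

```text
21.175 [418.868 273.213 172.228] [[-0.969  0.248 -0.001]
 [ 0.248  0.969 -0.   ]
 [ 0.    -0.001 -1.   ]] [ 0.575  0.189  1.923 -0.     1.031 -0.745] 29.995446936511666 [0.403 0.43  0.572]
rod 0.62 [458.8, 212.1] ((456.27728271484375, 219.7277374267578), (16.61712074279785, 164.9771728515625), 5.710593223571777) 2420
rod 0.3 [107.0, 250.9] ((113.303466796875, 261.91937255859375), (103.03021240234375, 240.10926818847656), 83.10757446289062) 18586
stored_a 0.73 [337.8, 246.8] ((335.72186279296875, 252.9832305908203), (15.386107444763184, 216.05642700195312), 0.5405101776123047) 2990
stored_a 0.62 [436.9, 216.9] ((450.17425537109375, 225.4246826171875), (52.864131927490234, 153.39085388183594), 4.528824329376221) 3556
stored_a 0.6 [397.4, 199.0] ((396.6386413574219, 204.19134521484375), (14.700557708740234, 123.19638061523438), 3.6329505443573) 1652
0.63 [478.772 369.418] u 371.864427231653 n 476.88873435174685 urange 297.14259196580787 446.7899260372646 n 469.2218593437221 483.6627276243626
```

The rod lies in the rest, but the gripper hides its far end. I'll take one clear look from above.

>>> move_arm:
  plan:
    - {"x": 0, "y": 0, "z": 30, "ax": 0, "ay": 0, "az": 0}
    - {"x": 20, "y": 10, "z": 50, "ax": 0, "ay": 0, "az": 0}
    - {"x": 60, "y": 31, "z": 50, "ax": 0, "ay": 0, "az": 0}
    - {"x": 100, "y": 52, "z": 50, "ax": 0, "ay": 0, "az": 0}
    - {"x": 121, "y": 63, "z": 50, "ax": 0, "ay": 0, "az": 0}
    - {"x": 121, "y": 63, "z": 50, "ax": 0, "ay": 0, "az": 0}
    - {"x": 121, "y": 63, "z": 50, "ax": 0, "ay": 0, "az": 0}

```text
t: 22.35
tool_pos: [542.0, 337.9, 220.4]
tcp_rot: [[-0.969, 0.248, -0.001], [0.248, 0.969, -0.001], [0.001, -0.001, -1.0]]
wrist_force: [-0.1, 0.2, -0.1]
opening: 30.1
finger_force: 0.0
```

```bash
python3 - <<'E'
from h import *
s=robot.observe();c=robot.camera("wrist");T=wristT(c,s);print(s["t"],s["tool_pos"],s["wrist_force"])
u=np.array([.9686,-.2487]);n=np.array([.2487,.9686])
np.savez("w_12.npz",im=c["color"],K=c["camera_matrix"],T=T)
for name in("rod","stored_a"):
  for m in robot.masks_of(c,name):
    ys,xs=np.nonzero(m["pixels"])
    P=np.array([atz(c,q,62,T)[:2] for q in np.c_[xs,ys]]);U=P@u;N=P@n
    print(name,round(m["p"],2),len(xs),"rows",ys.min(),ys.max(),"u",U.min(),U.max(),"n mean",N.mean(),"N near/far",N[U<U.min()+30].mean(),N[U>U.max()-30].mean(),"w",N.max()-N.min())
im=c["color"].astype(int);g=im.mean(2);warm=im[:,:,2]-im[:,:,0]
x,y=proj(c,np.append(u*403+n*481.3,62),T);x=int(x);print(x,y)
for r in range(0,250,7): print(r,"".join("#" if warm[r,k]>35 and g[r,k]>90 else ("+" if g[r,k]>130 else ("-" if g[r,k]>95 else ".")) for k in range(x-50,x+50)))
E
```

```text
22.35 [542.038 337.912 220.356] [-0.069  0.198 -0.097]
rod 0.81 2935 rows 7 233 u 300.9949650915185 502.4521947856198 n mean 481.53521392240367 N near/far 481.37950689642645 481.4987700804976 w 12.522356584348472
stored_a 0.82 2780 rows 12 236 u 304.7826132167574 505.62718391781846 n mean 431.4787407004803 N near/far 431.53798426932707 431.55770954332104 w 13.597649530071237
stored_a 0.73 2923 rows 15 238 u 307.0660492120032 507.7569291070192 n mean 381.76207083841354 N near/far 381.66061172416653 382.04793117246703 w 13.70270662507994
341 130.73797829117296
0 ++++++++++++++++++++++++++++++++++++++++++++++++++++++++++++++++++++++++++++++++++++++++++++++++++++
7 ++++++++++++++++++++++++++++++++++++++++++++++--++++++--+++++++++++++++++++++++++++++++++++++++-----
14 ------++++++++++++++++++++++++++++++++++++------+++++++++---++++++++++++++++++++++++++++++++++------
21 .-------++++++++++++++++++++++++++++++++++++---++++++++++---+++++++++++++++++++++++++++++++++-------
28 .-----------------+++++++++++++++++------------++++++++++---------+++++++++++++++++-----------------
35 ...-######++--
[... 2527 characters left out ...]
-----.....-----++++++++--..-#+-...--.-----++++++++++++++++++++++++++++
210 +--..-######++++-----------+----+#####+++++++++++++++--..-+######++++++++++++++++++++++++++++++++++-
217 +--.-++++###++++++++++++++++++++++###++++++++++++++++---+++++##++++++-+-............................
224 +----+++++++++++++++++++++++++++++++++++-+--+++++++++--.............................................
231 +----++++++++-..............................-+++++++---.............................................
238 ....................................................................................................
245 ....................................................................................................
```

```bash
python3 -c "
from rig import robot
print(robot.job_done())"
```

```text
the job is handed in; nothing more can be done
None
```

The rod is drawn clear of the column and lies in the free rest, seated in both V notches and centred to about 2 mm, exactly 50 mm from its neighbour. I handed the job in at about 22 s; I saw no contact with the stored rods or glassware, but did not re-measure them against their starting positions.

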